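# Hold the permeameter's top plate down for the wing nuts

### The job

Get the soil permeameter closed up for me: take its loose top plate (the brass block on it is the handle), thread it over the two tie rods of the cell and push it down against the spring until it sits level on the black rubber ring. Then be my third hand: keep holding it there, level and still, with a steady downward push of about 15 newtons (10 to 20 is fine, never so hard that the rubber is crushed), and finish while still holding, so that I can spin on the wing nuts. Leave the wing nuts and the brush where they lie.

Things in the scene. Friction and masses are not known exactly. Their poses are not given: they have to be found in the camera images.
- top_plate: loose dark blue plate, 92 (x) x 150 (y) x 10 mm, about 0.3 kg in all, flat on the worktop, brass fitting upward. Origin: centre of its underside; z up. Two through holes, 11 mm in diameter, at y = -58 and +58 mm. In its middle a brass neck (31 mm hexagon at its foot, 10 to 22 mm above the underside) carries the brass block to grip. Turned half round it fits as well.
- plate_grip (a point): middle of the top plate's square brass block (a thin steel band at its top and bottom edge), 46 mm above the plate's underside. The block is 28 x 28 mm and 42 mm high (22 to 64 mm above the underside); its -x and +x faces are plain for gripping, a hose barb sticks out 16 mm from its +y face; a bleed screw on top ends 27 mm above this point.
- cell: permeameter cell, fixed: dark blue base 104 (x) x 150 (y) mm, a clear cylinder of 84 mm diameter with soil in it, rim 80 mm above the worktop. Origin: centre of the base, on the worktop; z up. Two upright steel tie rods, 8 mm in diameter, round tips, at y = -58 and +58 mm, tips 130 mm above the worktop. Small hose nipples on its -x side and cylinder.
- gasket: black sponge-rubber ring, 82 mm outer and 74 mm inner diameter, on the cylinder's rim. Origin: on its axis, 5 mm below its top face; the top is 85 mm above the worktop unloaded. It gives evenly downward, about 4 N per mm, and is crushed at 5 mm.
- spring_cap: steel cap, 34 mm in diameter, on the coil spring in the middle of the cell. Origin: centre of its top, 97 mm above the worktop unloaded, 12 mm above the rubber ring. It starts to move at 2 N, then takes 0.45 N per mm: about 7.5 N when the plate reaches the ring. It lifts the plate off the ring when nobody pushes.
- wing_nut_0: brass wing nut, 35 mm across the wings, 20 mm high, lying beside the cell; origin under its centre. Not to be moved.
- wing_nut_1: the second brass wing nut, the same; not to be moved.
- sieve_brush: wooden brush, 30 x 184 x 16 mm, lying on the worktop; origin under its middle. Not to be moved.

How it is judged (in metres and radians):
On the way, in this order (a step that is already met when the one before it is completed fails the run):
1. the top plate is threaded over both tie rods, above the rubber ring (z of top_plate in the frame of cell between 0.086 and 0.124 m and horizontal distance between top_plate and cell below 0.005 m and angle between the y axis of top_plate and the y axis of cell, either way round below 0.1 rad), for 0.05 s.
2. it is pressed on to the rubber ring (contact force between top_plate and gasket above 2 N and horizontal distance between top_plate and cell below 0.005 m), for 0.2 s.
At the end, for the whole second after the job is handed in: The plate is over both rods (5 mm, 0.08 rad), level (0.04 rad), still, and held down by the robot so that it loads the rubber ring with 3 to 18 N besides the spring (a push of about 10 to 20 N); wing nuts and brush not moved (15 to 20 mm) (contact force between top_plate and gasket between 3 and 18 N and contact force between top_plate and spring_cap above 4 N and horizontal distance between top_plate and cell below 0.005 m and angle between the y axis of top_plate and the y axis of cell, either way round below 0.08 rad and z of top_plate in the frame of cell below 0.086 m and angle between top_plate's own z axis and vertical below 0.04 rad and linear speed of top_plate below 0.01 m/s and contact force between any of the fingers, the arm and top_plate above 2 N and distance of each of wing_nut_0, wing_nut_1 from where it was at the start of the episode below 0.015 m and distance of sieve_brush from where it was at the start of the episode below 0.02 m); the arm keeps its last pose, push and grip.
It fails at once if the rubber ring is crushed (more than 30 N on it) (contact force between top_plate and gasket above 30 N).
It fails at once if a wing nut or the brush is knocked away (distance of any of wing_nut_0, wing_nut_1 from where it was at the start of the episode above 0.03 m or distance of sieve_brush from where it was at the start of the episode above 0.04 m).
It also fails if it takes over 54 s, if anything falls off the work surface, if the arm or the gripper's body presses on something with over 40 N, if the wrist force passes 120 N, or if a joint passes its speed limit or range.

### The arm

A 6-joint arm with a two-finger parallel gripper is mounted at the origin on a cart in front of the work surface, level with it; the furniture and walls round the work are solid. World frame = base frame: x ahead of the robot, y to its left, z up, the work surface at z = 0. Lengths are in mm, angles in degrees, forces in N, time in s.
With the tool pointing down it reaches from about 300 to 850 mm from the base axis. Payload 4.2 kg.
Tool frame: the origin (TCP) lies at the very end of the fingers, on their centre line; the grasp point (between the pads) lies 19 mm behind it; z points along the fingers, y is the line along which they close (so a half turn about z gives the same grasp; the last joint's range is limited). The gripper opens to 91 mm and grips with 3 to 60 N. Pads are 32 mm wide; open, the fingers measure 118 mm over their backs; the gripper's body (76 mm by 178 mm) begins 60 mm behind the grasp point.
Start: joints at [-72.193, 18.312, 89.639, -0, 72.044, -1.146], TCP at [186.763, -543.841, 213.976] pointing down, gripper open.
Joint ranges: [-177.97, 177.97], [-48.28, 115.42], [12.27, 149.76], [-77.06, 257.06], [2.81, 150.46], [-146.56, 146.56]. Speed limits (degrees/s): [147.25, 147.25, 180, 180, 180, 180].

### API

Orientations are given as [roll, pitch, yaw] about the fixed x, y, z axes, in that order (R = Rz(yaw) Ry(pitch) Rx(roll)).
In Python, from workcell import env gives the robot as it stands.
- The arm moves only by the shell command python3 -m pendant 'ROWS' [FORCE]. ROWS is a JSON object of lists of equal length, an entry for each row: "translation": the shift along the tool's x, y, z in mm, a list of three; "roll": the turn about the tool's z in rad; "hand": the closure in counts, from 0 (fully open) to 255 (shut). In form: {"translation": [[dx, dy, dz], ...], "roll": [roll, ...], "hand": [hand, ...]}. A call has exactly 8 rows; each row shifts and turns the commanded pose from where the row before left it, along the tool's axes as they then stand; what a row does not reach is not made up. A row lasts 1/12 s, in which the tool goes at most 41.7 mm and 7.16 degrees, less where a joint would pass 70% of its speed; a pose out of reach is approached as far as the arm can. A call with a gripper value outside its range is refused whole. The fingers move at their own pace and stop on an object; FORCE is the grip in N (left out, the last holds). Time passes only in rows, so rows that do not move let the fingers close, or fill a call up. It gives the time, the measured TCP pose, the force, the opening and the grip force at its end, in the units of the state.
- env.state(): the state, without advancing time (a new reading comes with each control period).
- env.grab_frame(name): name is "scene" or "top" or "wrist"; returns a dict with "frame" (480x640x3 uint8, red, green, blue), "z_map" (480x640 float32, mm along the optical axis (not along the pixel's ray), 0 where there is no reading), "fx", "fy", "cx", "cy" (pixels), "pose" (4x4, takes a point from camera to world coordinates). Camera axes: x right, y down, z forward; pixel columns grow to the right and rows downward; lengths in mm; the calibration is good to about 2 mm. A picture is of the moment at which its call begins.
- env.job_done(): hands the job in; it is judged then, once.
Trained networks look in a picture, given as the dict that the camera call returned (one of the last four; its "shot" number tells which), for a name from the list of things; names that differ only in an ending like _2 or _b are one class to them, and where a whole thing is asked for, a point or a joint stands for the part that bears it (a point fixed in the world has none). Each returns a list of dicts, best first, with "score" (0 to 1); they miss things now and then, are a little off and sometimes report something else, mostly with a low value. They report only what shows in the picture. A call takes as long as a camera call.
- env.recognise(picture, label): "rect" ([centre column, centre row, width, height] in pixels, round what is visible of it).
- env.regions_of(picture, label): "pixels" (480x640 bool, what is visible of it) and "rect" ([centre column, centre row, width, height] in pixels, round what is visible of it).
The state is a dict: "time_s": time; "qpos": joint angles; "qvel": joint speeds; "effort": joint torques, N m; "ee_pos": TCP position; "ee_rot": TCP orientation; "force": force on the tool from outside, world axes, zero at the start; "torque": the same for the moment, N m; "gripper_width": finger opening in mm; "gripper_force": force on a finger pad.
Only numpy, scipy, OpenCV 4.12 (cv2) and the standard library are available. Lean on these libraries where they do the work, as an engineer would, in place of code of your own. Each camera call takes 0.05 s, during which the arm holds its last target. There are 200 camera calls.

## Working session

There is one attempt and no reset: what is moved stays moved. The work goes in short steps, Python scripts to look and compute and a shell command to move; the robot and the scene stay as the last step left them, time stands still between calls to the robot, and variables do not carry over. Pictures are saved under pics/ and viewed, at most 10 in all, crops included, and the job is handed in when it is done.

```bash
ls; mkdir -p pics; python3 - <<'E'
from workcell import env
import cv2,numpy as np,pickle
s=env.state();print(s)
ims=[]
for n in("scene","top"):
    f=env.grab_frame(n);pickle.dump(f,open(n+'.pkl','wb'));ims.append(f['frame'])
    print(n,f['fx'],f['pose'].round(2).tolist())
    for l in("top_plate","plate_grip","cell","gasket","spring_cap","wing_nut_0","sieve_brush"):
        for r in env.regions_of(f,l)[:3]:
            m=r['pixels']&(f['z_map']>0);v,u=np.nonzero(m);z=f['z_map'][m]
            P=np.c_[(u-f['cx'])*z/f['fx'],(v-f['cy'])*z/f['fy'],z]@f['pose'][:3,:3].T+f['pose'][:3,3]
            if len(P): print(n,l,round(r['score'],2),np.round(r['rect']),len(P),np.median(P,0).round(1),P.min(0).round(),P.max(0).round())
    cv2.imwrite(f'pics/{n}.png',f['frame'][...,::-1])
E
```

```text
pics
{'time_s': 0.0, 'qpos': array([-7.21923581e+01,  1.83520782e+01,  8.97049839e+01, -2.63706415e-03,
        7.20425125e+01, -1.14496420e+00]), 'qvel': array([ 0.05849767, -0.04990334,  0.04440267, -0.06405792, -0.01352136,
       -0.01732363]), 'effort': array([ 2.63977759e-03, -4.12460375e+01, -2.31970865e+01,  7.29299197e-02,
        4.57563624e-02, -1.58644666e-04]), 'ee_pos': array([ 186.59903396, -543.36624407,  213.12552169]), 'ee_rot': array([-1.79900395e+02,  5.16980420e-04,  1.89534218e+01]), 'force': array([ 0.42453305, -0.5020899 ,  0.59301387]), 'torque': array([-0.0092816 ,  0.03119487, -0.00258752]), 'gripper_force': 0.0, 'gripper_width': 90.80585313790401}
scene 554.9525987582073 [[-0.62, -0.54, 0.57, -7.89], [-0.79, 0.44, -0.43, 476.47], [-0.01, -0.72, -0.7, 712.1], [0.0, 0.0, 0.0, 1.0]]
scene top_plate 0.57 [435. 239. 100.  61.] 3380 [ 446.1 -118.5    8.8] [ 389. -220.   -4.] [521. -45.  73.]
scene top_plate 0.5 [358. 157.  18.   9.] 161 [642.2 -94.1  95.3] [ 626. -124.   56.] [678. -78.  98.]
scene plate_grip 0.68 [356. 178.  83.  77.] 3816 [622.9 -81.5  37.6] [
[... 1016 characters left out ...]
top_plate 0.73 [440. 284. 104.  77.] 4766 [ 453.9 -126.6   10.2] [ 391. -219.   -5.] [521. -47.  77.]
top cell 0.78 [417. 173. 105.  85.] 5379 [633.1 -89.   31.4] [ 568. -191.   -4.] [720. -10. 132.]
top cell 0.56 [426. 163.  45.  46.] 368 [655.2 -95.6  84.3] [ 602. -148.    2.] [698. -58.  88.]
top gasket 0.82 [424. 164.  47.  47.] 500 [651.7 -99.1  84.1] [ 602. -161.   -2.] [711. -57.  89.]
top spring_cap 0.88 [424. 159.  23.  16.] 332 [641.9 -97.4  97.1] [ 627. -113.   58.] [660. -81. 102.]
top wing_nut_0 0.65 [357. 151.  21.  16.] 108 [679.8   7.6  11.8] [671.  -8.  -2.] [691.  20.  22.]
top sieve_brush 0.94 [201. 294.  61. 106.] 1298 [455.9 268.1  13.6] [356. 221.  -3.] [525. 327.  21.]
```

```bash
python3 - <<'E'
import pickle,cv2,numpy as np
for n in("scene","top"):
    f=pickle.load(open(n+'.pkl','rb'));H,W=480,640
    v,u=np.mgrid[:H,:W];z=f['z_map']
    P=np.stack([(u-f['cx'])*z/f['fx'],(v-f['cy'])*z/f['fy'],z],-1)@f['pose'][:3,:3].T+f['pose'][:3,3]
    X,Y,Z=P[...,0],P[...,1],P[...,2];ok=z>0
    pl=ok&(X>370)&(X<545)&(Y>-240)&(Y<-30)
    def rep(t,m):
        q=P[m]
        if len(q)<4:print(n,t,len(q));return
        r=cv2.minAreaRect(q[:,:2].astype(np.float32));print(n,t,len(q),q.mean(0).round(1),'rect',np.round(r[0],1),np.round(r[1],1),round(r[2],1))
    rep('plate',pl&(Z>7)&(Z<13))
    rep('block top',pl&(Z>60)&(Z<69)); rep('screw',pl&(Z>69)); rep('above 60 ',pl&(Z>35)&(Z<60))
    c=ok&(X>540)&(X<740)&(Y<0)&(Y>-200)
    rep('cap',c&(Z>93)&(Z<101)&(np.hypot(X-643,Y+97)<25))
    for a,b in((100,112),(112,135)):
        m=c&(Z>a)&(Z<b)
        rep(f'rod R {a}',m&(Y<-97)); rep(f'rod L {a}',m&(Y>-97))
f=pickle.load(open('top.pkl','rb'))['frame'][90:360,150:550]
cv2.imwrite('pics/t.png',cv2.resize(f,(800,540),interpolation=cv2.INTER_CUBIC)[...,::-1])
f=pickle.load(open('scene.pkl','rb'))['frame'][110:380,220:520]
cv2.imwrite('pics/s.png',cv2.resize(f,(660,594),interpolation=cv2.INTER_CUBIC)[...,::-1])
E
```

```text
scene plate 2220 [ 450.6 -126.3    9. ] rect [ 452.4 -146.1] [189.9 107.8] 79.6
scene block top 149 [ 452.6 -126.7   62.6] rect [ 453.8 -130. ] [30.  31.3] 71.2
scene screw 38 [ 454.6 -129.7   71.1] rect [ 454.8 -130.4] [12.4 14.1] 40.4
scene above 60  247 [ 450.1 -121.5   46.6] rect [ 450.7 -122.2] [40.  26.3] 37.3
scene cap 151 [642.4 -95.3  95.5] rect [643.1 -96.2] [32.2 34.2] 50.2
scene rod R 100 24 [ 619.4 -147.7  105.7] rect [ 619.6 -148.8] [7.5 9. ] 46.9
scene rod L 100 27 [663.5 -41.4 106.3] rect [663.1 -41.9] [9.4 7.2] 73.2
scene rod R 112 39 [ 619.5 -148.   121. ] rect [ 619.6 -148.2] [7.5 9.6] 53.8
scene rod L 112 35 [663.3 -41.  120.8] rect [663.  -41.1] [7.5 8.5] 52.7
top plate 3909 [ 454.7 -131.7   10.1] rect [ 454.3 -147. ] [181.5 100.2] 74.5
top block top 264 [ 455.  -130.9   63.7] rect [ 455.3 -131.9] [29.9 29.4] 74.0
top screw 60 [ 455.2 -131.6   72.8] rect [ 455.2 -132.1] [11.3 13.8] 0.4
top above 60  120 [ 457.  -117.2   43.1] rect [ 456.6 -123.6] [43.  26.4] 65.8
top cap 330 [642.9 -97.9  97.2] rect [642.8 -98.1] [31.7 32.9] 44.2
top rod R 100 16 [ 621.7 -144.5  106.2] rect [ 629.  -130.4] [52.4  9.6] 55.3
top rod L 100 18 [660.6 -50.6 105.4] rect [656.4 -65.2] [52.8  4.6] 73.0
top rod R 112 42 [ 619.6 -150.2  124.4] rect [ 620.2 -150.8] [7.9 6.7] 34.7
top rod L 112 37 [663.8 -43.7 124.9] rect [664.6 -44.1] [7.6 6.3] 78.5
```

View pics/t.png

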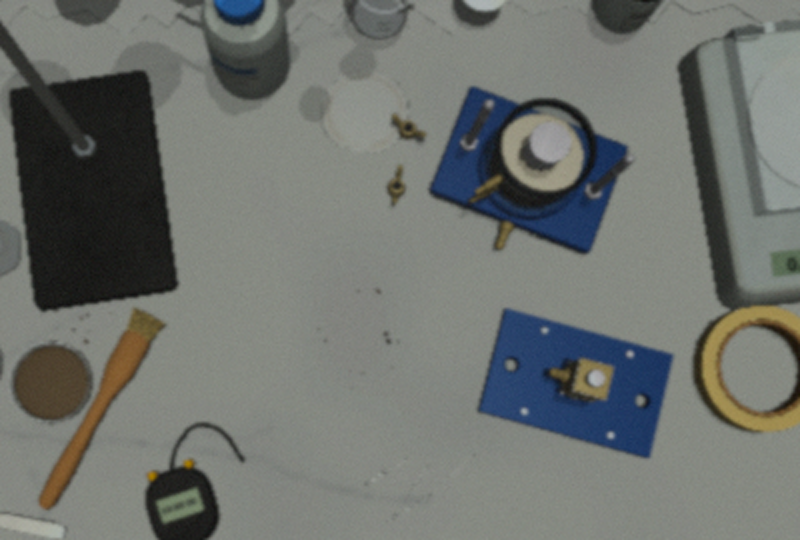

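View pics/s.png

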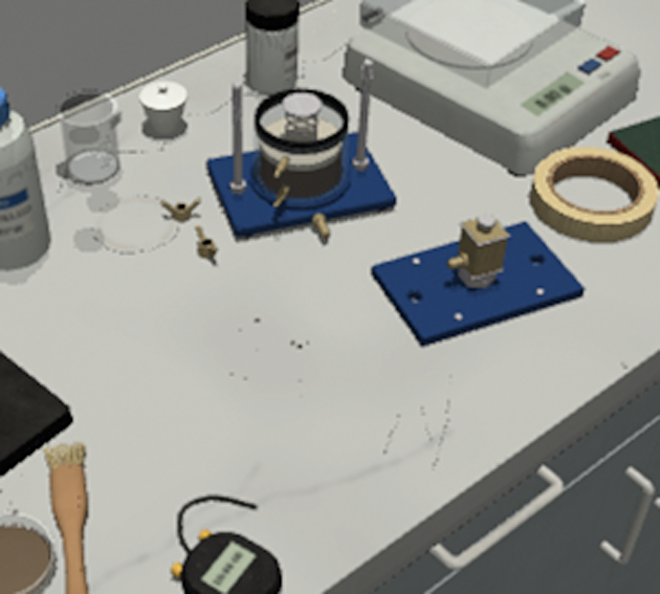

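The top crop shows the plate at crop (575,383) with holes at (512,364) and (641,400). The barb points left (world +y), and the rod tips are near (489,105) and (628,160). The nuts lie at (405,125) and (397,187), clear of the path. The scene view agrees.

```bash
cat > h.py <<'E'
import cv2,numpy as np
def ray(f,uv,z):
    d=np.array([(uv[0]-f['cx'])/f['fx'],(uv[1]-f['cy'])/f['fy'],1])@f['pose'][:3,:3].T;o=f['pose'][:3,3]
    return o+d*(z-o[2])/d[2]
def proj(f,p):
    q=(np.asarray(p,float)-f['pose'][:3,3])@f['pose'][:3,:3];return np.array([f['cx']+f['fx']*q[0]/q[2],f['cy']+f['fy']*q[1]/q[2]])
def cloud(f):
    v,u=np.mgrid[:480,:640];z=f['z_map']
    return np.stack([(u-f['cx'])*z/f['fx'],(v-f['cy'])*z/f['fy'],z],-1)@f['pose'][:3,:3].T+f['pose'][:3,3]
def blue(f):
    a=f['frame'].astype(int);return ((a[...,2]>a[...,0]+30)&(a[...,2]>a[...,1]+15)).astype(np.uint8)
E
python3 - <<'E'
import pickle;from h import *
for n in('top','scene'):
    f=pickle.load(open(n+'.pkl','rb'));b=blue(f)
    k,l,st,c=cv2.connectedComponentsWithStats(b)
    for i in range(1,k):
        if st[i,4]<800: continue
        m=(l==i).astype(np.uint8)
        cs,_=cv2.findContours(m,cv2.RETR_EXTERNAL,cv2.CHAIN_APPROX_NONE)
        q=np.array([ray(f,p,10)[:2] for p in cs[0][:,0]],np.float32);r=cv2.minAreaRect(q)
        print(n,st[i],np.round(r[0],1),np.round(r[1],1),round(r[2],2))
        # holes
        cs,_=cv2.findContours(1-m,cv2.RETR_LIST,cv2.CHAIN_APPROX_NONE)
        for c_ in cs:
            a=cv2.contourArea(c_)
            if 5<a<120:
                u=c_[:,0].mean(0);print('  hole',u.round(1),a,ray(f,u,10).round(1))
    P=cloud(f);X,Y,Z=P[...,0],P[...,1],P[...,2];m=(f['z_map']>0)
    if n=='scene':
        for x in range(350,900,50): print(x,[int(Z[m&(abs(X-x)<25)&(abs(Y-y)<25)].max(initial=-9)) for y in range(-450,250,50)])
E
```

```text
top [ 366  134   43   58 1003] [664.1 -49.6] [ 43.5 102.4] 66.96
top [ 386  158   77   58 1254] [ 636.2 -116.1] [109.1 102.6] 67.63
top [ 390  245   96   74 3999] [ 455.1 -131.1] [150.  92.] 73.46
  hole [470.6 290. ] 26.0 [ 438.5 -186.5   10. ]
  hole [405.2 271.9] 27.5 [471.3 -75.3  10. ]
  hole [464.5 266.5] 7.0 [ 479.  -178.2   10. ]
scene [ 314  170   86   47 1515] [643.3 -97.8] [150.  110.3] 67.59
scene [ 389  211   96   56 2463] [ 452.3 -128.5] [151.8  97.1] 73.62
350 [14, 20, 14, 11, 2, 2, 2, 2, 2, 2, 2, 3, 3, 19]
400 [21, 21, 14, 24, 24, 11, 13, 11, 8, 2, 1, 3, 5, 19]
450 [20, 14, 24, 24, 24, 11, 72, 72, 12, 2, 3, 2, 2, 2]
500 [14, 15, 42, 51, 54, 9, 11, 12, 12, 2, 2, 2, 2, 2]
550 [56, 61, 60, 58, 57, 1, 16, 2, 12, 2, 2, 2, 3, 19]
600 [55, 96, 95, 96, 95, 2, 130, 86, 84, 20, 20, 1, 2, 16]
650 [-9, 96, 96, 96, 96, 15, 119, 98, 129, 18, 13, 2, 2, 12]
700 [-9, 95, 96, 96, 96, 2, -9, 84, 84, 18, 18, 111, 156, 113]
750 [127, 96, 96, 95, 94, 91, 91, 2, 2, 71, 69, 129, 222, 222]
800 [66, -9, 0, 3, 1, 92, 93, 38, 48, 70, 70, 1, 1, 213]
850 [221, 4, 5, 151, 118, 194, 262, 5, 284, 350, 363, 367, 222, 280]
```

```bash
python3 -m pendant '{"translation":[[30,-24,0],[30,-24,0],[30,-24,0],[30,-24,0],[30,-24,0],[30,-24,0],[30,-24,0],[30,-24,0]],"roll":[0,0,0,0,0,0,0,0],"hand":[0,0,0,0,0,0,0,0]}' 50; python3 -m pendant '{"translation":[[30,-22,0],[30,-22,0],[30,-22,0],[30,-22,0],[28,-22,0],[0,0,0],[0,0,0],[0,0,0]],"roll":[0,0,0,0,0,0,0,0],"hand":[0,0,0,0,0,0,0,0]}';  python3 -m pendant '{"translation":[[0,0,0],[0,0,0],[0,0,0],[0,0,0],[0,0,0],[0,0,0],[0,0,0],[0,0,0]],"roll":[-0.12,-0.12,-0.12,-0.12,-0.12,-0.12,-0.12,-0.11],"hand":[0,0,0,0,0,0,0,0]}'
```

```text
time_s: 1.47
ee_pos: [352.0, -282.7, 214.2]
ee_rot: [180.0, -0.0, 18.9]
force: [0.7, 0.8, -0.2]
gripper_width: 91.4
gripper_force: 0.0
time_s: 2.13
ee_pos: [455.3, -132.4, 213.9]
ee_rot: [180.0, 0.0, 19.0]
force: [-0.0, -0.9, 0.2]
gripper_width: 91.3
gripper_force: 0.0
time_s: 2.8
ee_pos: [454.7, -133.8, 214.0]
ee_rot: [-180.0, 0.0, 73.5]
force: [0.2, 0.3, -0.3]
gripper_width: 90.8
gripper_force: 0.0
```

```bash
python3 - <<'E'
from workcell import env;from h import *
f=env.grab_frame('wrist');b=blue(f);cv2.imwrite('pics/w1.png',f['frame'][...,::-1]);print(env.state()['ee_pos'],f['pose'].round(2).tolist(),f['fx'])
cs,_=cv2.findContours(1-b,cv2.RETR_LIST,cv2.CHAIN_APPROX_NONE)
for c in cs:
    a=cv2.contourArea(c)
    if 60<a<6000:
        u=cv2.minEnclosingCircle(c)[0];print(np.round(u,1),a,ray(f,u,10).round(1))
P=cloud(f);m=(f['z_map']>0)&(P[...,2]>60)&(P[...,2]<69)&(abs(P[...,0]-455)<60)&(abs(P[...,1]+131)<60);q=P[m];print(len(q),q.mean(0),cv2.minAreaRect(q[:,:2].astype(np.float32)))
E
```

```text
[ 454.63994584 -133.81751945  214.04051015] [[0.96, -0.27, -0.08, 475.43], [-0.28, -0.92, -0.26, -61.6], [0.0, 0.27, -0.96, 384.88], [0.0, 0.0, 0.0, 1.0]] 377.68839932077594
[320.5 214.1] 1469.5 [ 453.1 -135.5   10. ]
[536. 162.] 141.5 [ 669.1 -145.5   10. ]
[320.6 151.9] 102.0 [470.6 -76.8  10. ]
[549.1  77. ] 344.0 [691.1 -72.1  10. ]
840 [ 453.98869329 -131.30705871   63.93375686] ((454.0091857910156, -132.2216796875), (28.384910583496094, 28.608131408691406), 72.8250503540039)
```

View pics/w1.png

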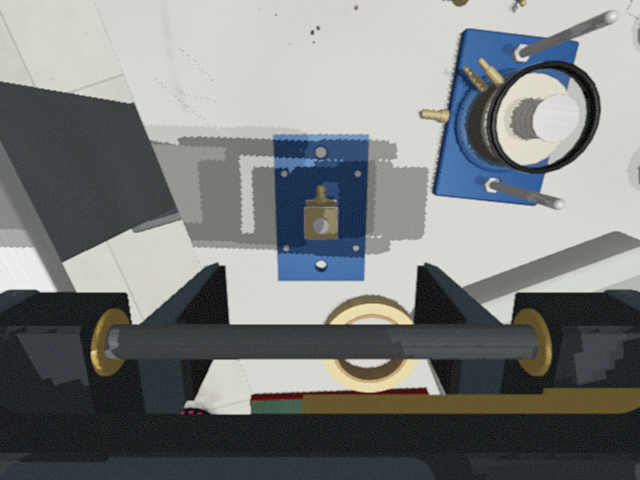

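The wrist view shows the plate aligned with the tool: holes at (321,152) and (321,265), block at (320,215) between the fingers. The descent is clear.

```bash
python3 -m pendant '{"translation":[[1.5,0,30],[0,0,30],[0,0,30],[0,0,30],[0,0,30],[0,0,20],[0,0,10],[0,0,6]],"roll":[0,0,0,0,0,0,0,0],"hand":[0,0,0,0,0,0,0,0]}'; python3 -m pendant '{"translation":[[0,0,0],[0,0,0],[0,0,0],[0,0,0],[0,0,0],[0,0,0],[0,0,0],[0,0,0]],"roll":[0,0,0,0,0,0,0,0],"hand":[0,255,255,255,255,255,255,255]}' 55
```

```text
time_s: 3.52
ee_pos: [454.5, -131.7, 26.4]
ee_rot: [-179.8, 0.0, 73.2]
force: [0.4, 0.5, 0.1]
gripper_width: 90.9
gripper_force: 0.0
time_s: 4.18
ee_pos: [456.2, -130.7, 28.2]
ee_rot: [180.0, 0.0, 73.4]
force: [-0.2, -0.0, -0.1]
gripper_width: 47.6
gripper_force: 0.0
```

```bash
python3 -m pendant '{"translation":[[0,0,0],[0,0,0],[0,0,0],[0,0,0],[0,0,0],[0,0,0],[0,0,0],[0,0,0]],"roll":[0,0,0,0,0,0,0,0],"hand":[255,255,255,255,255,255,255,255]}' 55
```

```text
time_s: 4.85
ee_pos: [455.9, -130.7, 27.9]
ee_rot: [-180.0, 0.0, 73.4]
force: [-0.9, 1.6, 0.9]
gripper_width: 27.8
gripper_force: 55.0
```

```bash
python3 -m pendant '{"translation":[[0,0,-10],[0,0,-22],[0,0,-25],[0,0,-25],[0,0,-25],[0,0,-23],[0,0,-16],[0,0,-4]],"roll":[0,0,0,0,0,0,0,0],"hand":[255,255,255,255,255,255,255,255]}'; python3 -m pendant '{"translation":[[0,0,0],[0,0,0],[0,0,0],[0,0,0],[0,0,0],[0,0,0],[0,0,0],[0,0,0]],"roll":[0.05,0.05,0,0,0,0,0,0],"hand":[255,255,255,255,255,255,255,255]}';python3 -m pendant '{"translation":[[8,12,0],[14,22,0],[17,26,0],[18,28,0],[17,26,0],[14,22,0],[10,16,0],[4,7,0]],"roll":[0,0,0,0,0,0,0,0],"hand":[255,255,255,255,255,255,255,255]}'; python3 -m pendant '{"translation":[[0,0,0],[0,0,0],[0,0,0],[0,0,0],[0,0,0],[0,0,0],[0,0,0],[0,0,0]],"roll":[0,0,0,0,0,0,0,0],"hand":[255,255,255,255,255,255,255,255]}'
python3 - <<'E'
from workcell import env;from h import *;import pickle
for n in('top','scene','wrist'):
    f=env.grab_frame(n);pickle.dump(f,open(n+'2.pkl','wb'));cv2.imwrite(f'pics/{n}2.png',f['frame'][...,::-1])
f=[pickle.load(open(n+'2.pkl','rb'))['frame'] for n in('top','scene','wrist')]
a=cv2.resize(f[0][80:260,310:510],(400,360),interpolation=2);b=cv2.resize(f[1][90:270,260:460],(400,360),interpolation=2)
c=cv2.resize(f[2],(320,240));c=np.hstack([c,np.zeros((240,480,3),np.uint8)])
cv2.imwrite('pics/c2.png',np.vstack([np.hstack([a,b]),c])[...,::-1])
E
```

```text
time_s: 5.52
ee_pos: [457.5, -131.3, 180.2]
ee_rot: [179.7, 0.0, 73.4]
force: [0.2, -1.1, -3.7]
gripper_width: 27.7
gripper_force: 55.0
time_s: 6.18
ee_pos: [456.0, -130.7, 177.8]
ee_rot: [-180.0, 0.0, 67.7]
force: [-0.7, 0.9, -2.5]
gripper_width: 27.8
gripper_force: 55.0
time_s: 6.85
ee_pos: [644.5, -96.2, 177.1]
ee_rot: [179.9, -0.0, 67.7]
force: [0.3, 0.6, -3.3]
gripper_width: 27.7
gripper_force: 55.0
time_s: 7.52
ee_pos: [641.7, -97.0, 178.2]
ee_rot: [180.0, 0.0, 67.6]
force: [-0.3, -0.7, -3.7]
gripper_width: 27.7
gripper_force: 55.0
```

View pics/c2.png

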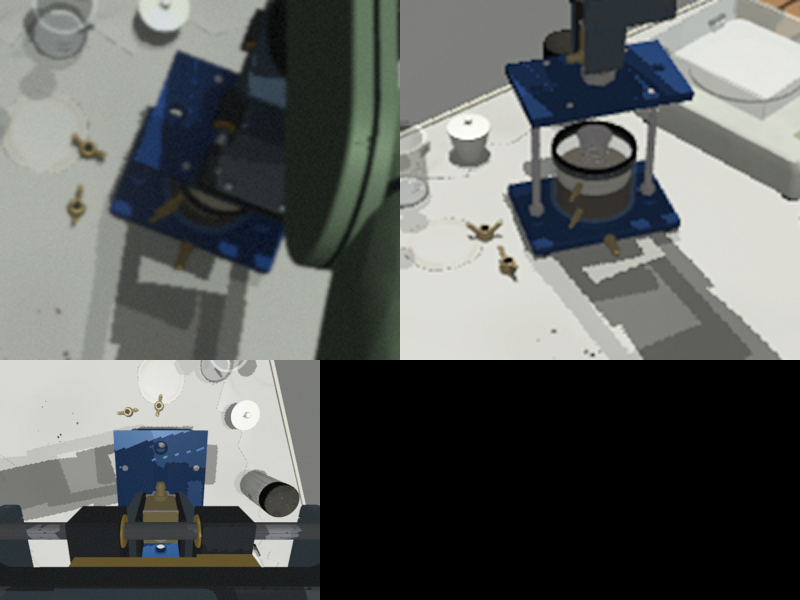

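```bash
python3 -m pendant '{"translation":[[0,0,4],[0,0,6],[0,0,4],[0,0,2],[0,0,0],[0,0,0],[0,0,0],[0,0,0]],"roll":[0,0,0,0,0,0,0,0],"hand":[255,255,255,255,255,255,255,255]}'
python3 - <<'E'
from workcell import env;from h import *;import pickle
f=env.grab_frame('wrist');pickle.dump(f,open('w3.pkl','wb'));s=env.state();print(s['ee_pos'],s['ee_rot'])
g=env.grab_frame('top')
out=[]
for y in(58,-58):
    a=np.radians(67.6-90);t=s['ee_pos'];h=np.array([t[0]-np.sin(a)*y,t[1]+np.cos(a)*y,t[2]-27.9+10])
    u=proj(f,h);print(y,h.round(1),u.round(1),proj(f,h-[0,0,10]).round(1))
    x0,y0=int(u[0])-25,int(u[1])-25;print('crop origin',x0,y0)
    out.append(cv2.resize(f['frame'][y0:y0+50,x0:x0+50],(400,400),interpolation=cv2.INTER_CUBIC))
cv2.imwrite('pics/c3.png',np.hstack(out)[...,::-1])
E
```

```text
time_s: 8.33
ee_pos: [642.1, -96.9, 162.3]
ee_rot: [180.0, -0.0, 67.7]
force: [-0.3, 0.5, -3.2]
gripper_width: 27.9
gripper_force: 55.0
[642.09547631 -96.88411346 162.22471874] [ 1.79965033e+02 -3.49663745e-03  6.76552710e+01]
58 [664.2 -43.3 144.3] [321.9 170.9] [321.9 169.1]
crop origin 296 145
-58 [ 620.  -150.5  144.3] [321.7 374.8] [321.7 364.6]
crop origin 296 349
```

View pics/c3.png

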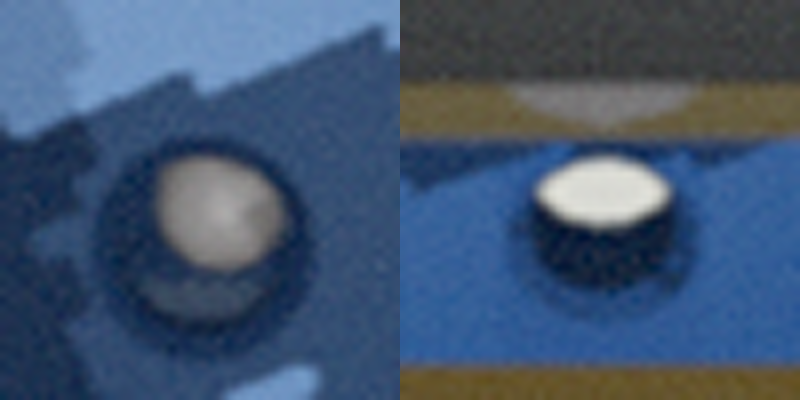

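```bash
python3 - <<'E'
from h import *;import pickle
f=pickle.load(open('w3.pkl','rb'));print(f['pose'].round(2).tolist())
a=np.radians(-22.35);ex=np.array([-np.sin(a),np.cos(a),0]);ey=np.array([np.cos(a),np.sin(a),0]);t=np.array([642.1,-96.9,0])
zt=144.3;th=np.linspace(0,2*np.pi,60)
L={'L':(58,(296,145),(205,248),(222,212)),'R':(-58,(296,349),(203,232),(203,190))}
for k,(y,o,h,r) in L.items():
    H=ray(f,np.array(o)+np.array(h)/8-.0,zt)
    for zr in(130,128):
        T=ray(f,np.array(o)+np.array(r)/8,zr)
        print(k,'hole rel nominal x,y',((H-t)@ex-y).round(2),((H-t)@ey).round(2),'rod rel hole x,y',((T-H)@ex).round(2),((T-H)@ey).round(2),'rod world',T.round(1))
    c=t+ex*y+[0,0,zt]
    rim=np.array([proj(f,c+5.5*(np.cos(q)*ex+np.sin(q)*ey)) for q in th]);rim=(rim-o)*8;print('  nominal rim box',rim.min(0).round(),rim.max(0).round())
    rim=np.array([proj(f,c-[0,0,10]+5.5*(np.cos(q)*ex+np.sin(q)*ey)) for q in th]);rim=(rim-o)*8;print('  nominal lower rim box',rim.min(0).round(),rim.max(0).round())
E
```

```text
[[0.92, -0.37, -0.1, 670.06], [-0.38, -0.89, -0.25, -27.29], [0.0, 0.27, -0.96, 333.12], [0.0, 0.0, 0.0, 1.0]]
L hole rel nominal x,y -2.5 -0.11 rod rel hole x,y 0.89 1.17 rod world [664.5 -45.1 130. ]
L hole rel nominal x,y -2.5 -0.11 rod rel hole x,y 0.71 1.18 rod world [664.5 -45.3 128. ]
  nominal rim box [118. 116.] [296. 297.]
  nominal lower rim box [122. 106.] [291. 278.]
R hole rel nominal x,y -2.15 -0.26 rod rel hole x,y -6.48 0.03 rod world [ 616.5 -158.4  130. ]
R hole rel nominal x,y -2.15 -0.26 rod rel hole x,y -7.88 0.03 rod world [ 616.  -159.7  128. ]
  nominal rim box [130. 139.] [283. 272.]
  nominal lower rim box [133.  60.] [279. 188.]
```

The left crop shows the rod tip inside the hole: hole centre at wrist pixel (321.6,176), tip at (323.8,171.5). That puts the rod about +0.7 (tool x) and +1.1 (tool y) from the hole. In the right crop the line of sight passes behind the rod, so it only rules out a gross error. I'll correct and re-check.

```bash
python3 -m pendant '{"translation":[[0.6,1.1,0],[0,0,0],[0,0,0],[0,0,0],[0,0,0],[0,0,0],[0,0,0],[0,0,0]],"roll":[0,0,0,0,0,0,0,0],"hand":[255,255,255,255,255,255,255,255]}'
python3 - <<'E'
from workcell import env;from h import *;import pickle
f=env.grab_frame('wrist');g=env.grab_frame('scene')
o=[cv2.resize(f['frame'][y0:y0+50,296:346],(400,400),interpolation=cv2.INTER_CUBIC) for y0 in(145,349)]
u=[proj(g,p) for p in((664,-44,130),(620.,-150,130))];print(u)
for p in u:
    x0,y0=int(p[0])-20,int(p[1])-10;print(x0,y0);o.append(cv2.resize(g['frame'][y0:y0+20,x0:x0+40],(400,200),interpolation=cv2.INTER_CUBIC))
cv2.imwrite('pics/c4.png',np.vstack([np.hstack(o[:2]),np.hstack(o[2:])])[...,::-1])
E
```

```text
time_s: 9.1
ee_pos: [643.2, -96.7, 161.9]
ee_rot: [180.0, 0.0, 67.7]
force: [0.3, 0.3, -3.4]
gripper_width: 27.8
gripper_force: 55.0
[array([327.81939493, 147.07605589]), array([387.00964946, 136.99032054])]
307 137
367 126
```

View pics/c4.png

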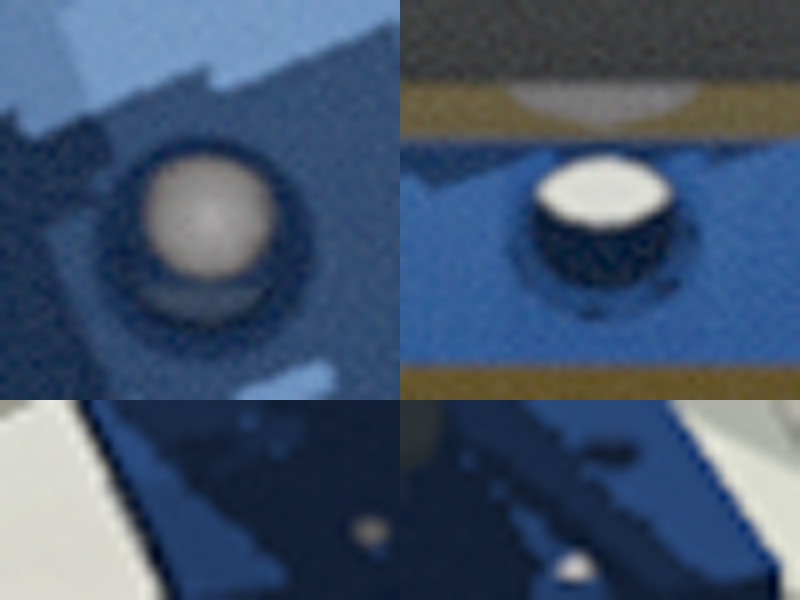

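The wrist view shows the left tip at crop (208,215), centred in the hole at (205,248) once height is allowed for. I'll lower slowly and watch the force.

```bash
python3 -m pendant '{"translation":[[0.3,0,1],[0,0,1],[0,0,1],[0,0,1],[0,0,1],[0,0,1],[0,0,0],[0,0,0]],"roll":[0,0,0,0,0,0,0,0],"hand":[255,255,255,255,255,255,255,255]}'
```

```text
time_s: 9.87
ee_pos: [643.2, -96.4, 155.8]
ee_rot: [-180.0, 0.0, 67.7]
force: [0.0, -1.5, -2.9]
gripper_width: 27.6
gripper_force: 55.0
```

```bash
python3 -m pendant '{"translation":[[0,0,1],[0,0,1],[0,0,1],[0,0,1],[0,0,1],[0,0,1],[0,0,0],[0,0,0]],"roll":[0,0,0,0,0,0,0,0],"hand":[255,255,255,255,255,255,255,255]}'; python3 - <<'E'
from workcell import env;import numpy as np
for i in range(3): 
    env.grab_frame('wrist');s=env.state();print(s['ee_pos'].round(1),s['force'].round(1),s['torque'].round(2))
E
```

```text
time_s: 10.53
ee_pos: [643.2, -96.4, 149.9]
ee_rot: [-180.0, 0.0, 67.7]
force: [0.1, -0.0, -3.4]
gripper_width: 27.6
gripper_force: 55.0
[643.3 -96.5 149.9] [ 0.2 -0.7 -3.2] [ 0.02 -0.08 -0.02]
[643.3 -96.5 150. ] [-0.1 -0.3 -3. ] [-0.05 -0.07 -0.01]
[643.3 -96.5 150. ] [-0.4  0.2 -3.8] [-0.05 -0.07 -0.03]
```

```bash
python3 -m pendant '{"translation":[[0,0,3],[0,0,3],[0,0,3],[0,0,3],[0,0,3],[0,0,3],[0,0,2],[0,0,0]],"roll":[0,0,0,0,0,0,0,0],"hand":[255,255,255,255,255,255,255,255]}'; python3 - <<'E'
from workcell import env;import numpy as np
env.grab_frame('wrist');s=env.state();print(s['ee_pos'].round(1),s['force'].round(1),s['torque'].round(2))
E
python3 -m pendant '{"translation":[[0,0,2],[0,0,2],[0,0,2],[0,0,2],[0,0,1],[0,0,1],[0,0,0],[0,0,0]],"roll":[0,0,0,0,0,0,0,0],"hand":[255,255,255,255,255,255,255,255]}' 60;  python3 - <<'E'
from workcell import env;import numpy as np
for i in range(3):env.grab_frame('wrist');s=env.state();print(s['ee_pos'].round(1),s['force'].round(1),s['torque'].round(2))
E
```

```text
time_s: 11.35
ee_pos: [642.9, -96.4, 129.2]
ee_rot: [-179.9, 0.0, 67.7]
force: [0.3, -0.2, -3.2]
gripper_width: 27.5
gripper_force: 55.0
[643.1 -96.4 129.6] [ 0.6 -0.2 -4.1] [-0.01 -0.09  0.06]
time_s: 12.07
ee_pos: [643.4, -96.5, 120.4]
ee_rot: [180.0, -0.0, 67.7]
force: [-0.5, -0.3, 0.9]
gripper_width: 27.9
gripper_force: 60.0
[643.4 -96.5 120.3] [0.7 0.3 0.7] [ 0.01  0.1  -0.03]
[643.4 -96.5 120.3] [-0.7  0.5  0.9] [-0.02  0.04 -0.04]
[643.4 -96.5 120.2] [-0.7 -0.4  1.8] [-0.05  0.07  0.05]
```

```bash
python3 -m pendant '{"translation":[[0,0,1],[0,0,1],[0,0,1],[0,0,1],[0,0,1],[0,0,1],[0,0,1],[0,0,0]],"roll":[0,0,0,0,0,0,0,0],"hand":[255,255,255,255,255,255,255,255]}';  python3 - <<'E'
from workcell import env;import numpy as np
for i in range(4):env.grab_frame('wrist');s=env.state();print(s['ee_pos'].round(1),s['force'].round(1),s['torque'].round(2))
E
```

```text
time_s: 12.88
ee_pos: [643.4, -96.5, 113.0]
ee_rot: [180.0, -0.0, 67.7]
force: [-0.8, 0.0, 4.4]
gripper_width: 27.6
gripper_force: 60.0
[643.4 -96.5 113.1] [-1.2 -0.   3.1] [0.01 0.14 0.01]
[643.5 -96.5 113.2] [-0.1  1.   4.1] [-0.02  0.13  0.01]
[643.4 -96.5 113.2] [-0.9  0.5  4. ] [-0.02  0.1   0.02]
[643.4 -96.5 113.1] [-1.2  1.1  4.3] [-0.04  0.1  -0.02]
```

Spring load is about 7.5 N, so the plate is right at the ring. I'll press on in small steps.

```bash
python3 -m pendant '{"translation":[[0,0,0.5],[0,0,0.5],[0,0,0.5],[0,0,0.5],[0,0,0],[0,0,0],[0,0,0],[0,0,0]],"roll":[0,0,0,0,0,0,0,0],"hand":[255,255,255,255,255,255,255,255]}';  python3 - <<'E'
from workcell import env;import numpy as np
r=[]
for i in range(8):env.grab_frame('wrist');s=env.state();r.append(np.r_[s['ee_pos'],s['force'],s['torque'],s['ee_rot']])
print(np.mean(r,0).round(2),np.std(r,0)[:6].round(2))
E
```

```text
time_s: 13.75
ee_pos: [643.4, -96.5, 111.9]
ee_rot: [179.9, -0.0, 67.7]
force: [-1.6, 0.5, 7.5]
gripper_width: 28.1
gripper_force: 60.0
[ 6.4343e+02 -9.6490e+01  1.1191e+02 -1.9700e+00  4.4000e-01  7.8500e+00
  5.0000e-02  3.6000e-01  0.0000e+00  1.7995e+02 -1.0000e-02  6.7650e+01] [0.01 0.01 0.02 0.53 0.3  0.41]
```

```bash
python3 -m pendant '{"translation":[[0,0,0.5],[0,0,0.5],[0,0,0.5],[0,0,0.5],[0,0,0.5],[0,0,0],[0,0,0],[0,0,0]],"roll":[0,0,0,0,0,0,0,0],"hand":[255,255,255,255,255,255,255,255]}';  python3 - <<'E'
from workcell import env;from h import *;import pickle
r=[]
for i in range(8):f=env.grab_frame('wrist');s=env.state();r.append(np.r_[s['ee_pos'],s['force'],s['torque'],s['ee_rot']])
print(np.mean(r,0).round(2),np.std(r,0)[:6].round(2))
g=env.grab_frame('scene');
a=np.radians(-22.35);ex=np.array([-np.sin(a),np.cos(a),0]);ey=np.array([np.cos(a),np.sin(a),0])
for n,h in(('w',f),('s',g)):
    P=cloud(h);D=P-[643.4,-96.5,0];x,y,z=D@ey,D@ex,P[...,2]  # plate x,y
    m=(h['z_map']>0)&(abs(x)<42)&(abs(y)<72)&(np.hypot(x,y)>28)&(z>88)&(z<100)
    A=np.c_[x[m],y[m],np.ones(m.sum())];c=np.linalg.lstsq(A,z[m],rcond=None)[0];k=abs(A@c-z[m])<1.5;c=np.linalg.lstsq(A[k],z[m][k],rcond=None)[0];print(n,k.sum(),c.round(4))
    r=cv2.resize(h['frame'][90:290,240:440],(400,400),interpolation=2) if n=='s' else cv2.resize(h['frame'],(400,300))
    if n=='w': w=np.vstack([r,np.zeros((100,400,3),np.uint8)])
cv2.imwrite('pics/c5.png',np.hstack([w,r])[...,::-1])
E
```

```text
time_s: 14.82
ee_pos: [643.4, -96.5, 110.6]
ee_rot: [179.9, -0.0, 67.7]
force: [-2.8, 0.3, 13.1]
gripper_width: 27.7
gripper_force: 60.0
[ 6.4345e+02 -9.6470e+01  1.1062e+02 -3.5000e+00  5.4000e-01  1.3250e+01
  1.1000e-01  7.5000e-01 -1.0000e-02  1.7991e+02 -2.0000e-02  6.7660e+01] [0.01 0.02 0.01 0.26 0.59 0.15]
w 19782 [ 1.90000e-03 -8.00000e-04  9.29029e+01]
s 1051 [ 4.00000e-04 -6.00000e-04  9.12481e+01]
```

View pics/c5.png

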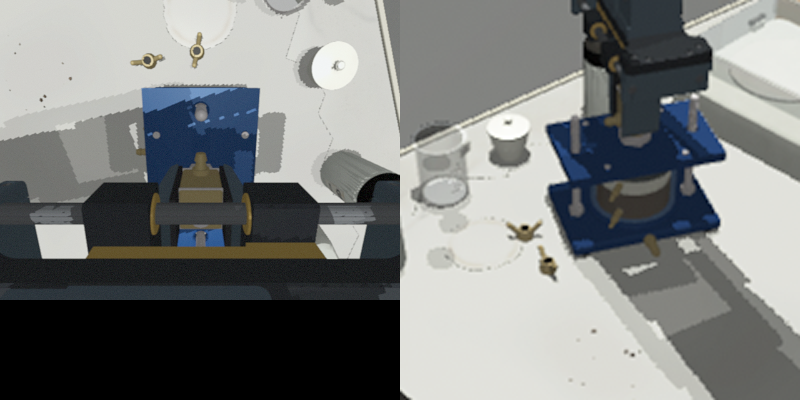

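Both rods come through the plate (wrist view: rod in the hole near crop (200,113)). The plane fit shows it level to about 0.002 rad, and the robot pushes 13 N, with about 8 N of that load on the ring. Nuts and brush are untouched, so I'm handing in.

```bash
python3 -c "
from workcell import env
print(env.job_done()); s=env.state(); print(s['ee_pos'],s['force'])"
```

```text
the job is handed in; nothing more can be done
None
the job is handed in; nothing more can be done
```

The top plate is threaded over both tie rods and held level on the rubber ring with a steady push of about 13 N (about 8 N on the ring); the job was handed in while still holding, but no verdict came back.

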